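Lock the form to its carrier with the flat driver

ROBOT

A 7-joint arm with a two-finger parallel gripper is mounted at the origin on a cart in front of the work surface, level with it; the furniture and walls round the work are solid. World frame = base frame: x ahead of the robot, y to its left, z up, the work surface at z = 0. Lengths are in m, angles in rad, forces in N, time in s.
With the tool pointing down it reaches from about 0.35 to 0.9 m from the base axis. Payload 8.1 kg.
Tool frame: the origin (TCP) lies between the finger pads; the fingertips stand 11 mm ahead of it and the grasp point (between the pads) lies 8 mm behind it; z points along the fingers, y is the line along which they close (so a half turn about z gives the same grasp; the last joint's range is limited). The gripper opens to 92 mm and grips with 3 to 60 N. Pads are 19 mm wide; open, the fingers measure 130 mm over their backs; the gripper's body (75 mm by 190 mm) begins 47 mm behind the grasp point.
Start: joints at [1.116, 0.434, 0.025, 1.573, -0.012, 1.134, -0.075], TCP at [0.215, -0.587, 0.202] pointing down, gripper open.
Joint ranges: [-2.62, 2.62], [-0.44, 2.09], [-1.27, 1.32], [0.08, 2.57], [-1.32, 4.46], [0.12, 2], [-2.74, 2.74]. Speed limits (rad/s): [2.22, 2.22, 3.01, 3.01, 3.14, 3.14, 3.14].

INTERFACE

Orientations are given as a rotation vector (axis times angle).
In Python, from cell import observe, get_image, camera_params, sign_off gives the robot as it stands.
- The arm moves only by the shell command python3 -m pendant 'ROWS' [FORCE]. ROWS is JSON, one flat list of numbers, 7 for each row, row after row: the shift along the tool's x, y, z in m, then the turn, a rotation vector about the tool's x, y, z in rad, then the finger opening in m, from 0 to 0.0918. In form: [dx, dy, dz, rx, ry, rz, jaw, dx, dy, dz, rx, ry, rz, jaw, ...]. A call has 1 to 10 rows; each row shifts and turns the commanded pose from where the row before left it, along the tool's axes as they then stand; what a row does not reach is not made up. A row lasts 1/8 s, in which the tool goes at most 62.5 mm and 10.7 degrees, less where a joint would pass 70% of its speed; a pose out of reach is approached as far as the arm can. A call is refused whole if a number of a shift passes 0.0625 or a number of a turn 0.188, either way. A call with a gripper value outside its range is refused whole. The fingers move at their own pace and stop on an object; FORCE is the grip in N (left out, the last holds). Time passes only in rows, so rows that do not move let the fingers close. It gives the time, the measured TCP pose, the force, the opening and the grip force at its end, in the units of the state.
- observe(): the state, without advancing time (a new reading comes with each control period).
- get_image(name): name is "scene" or "top"; returns the picture (400x640x3 uint8, red, green, blue); there is no depth.
- camera_params(name): a dict with "intrinsics" (3x3 intrinsics, pixels), "dist" ([k1, k2, p1, p2, k3] as OpenCV has them; the pictures are not rectified), "eye" and "rotation" of the camera in the world. Camera axes: x right, y down, z forward; pixel columns grow to the right and rows downward; lengths in m; the calibration is good to about 2 mm. A picture is of the moment at which its call begins. camera_params takes no time and is no camera call.
- sign_off(): hands the job in; it is judged then, once.
The state is a dict: "clock": time; "joints": joint angles; "dq": joint speeds; "joint_efforts": joint torques, N m; "position": TCP position; "ee_rot": TCP orientation; "force": force on the tool from outside, world axes, zero at the start; "ft_torque": the same for the moment, N m; "width": opening from 0.0 (shut) to 1.0 (fully open); "gripper_force": force on a finger pad.
Only numpy, scipy, OpenCV 4.12 (cv2) and the standard library are available. Lean on these libraries where they do the work, as an engineer would, in place of code of your own. Each camera call takes 0.05 s, during which the arm holds its last target. There are 200 camera calls.

TASK

The papier-mache form lies on its carrier board, but the lock that holds it down is still open. Take the yellow flat-bladed driver out of the stand, set its blade in the slot of the lock head until its collar sits on the head, and turn clockwise to the stop so that the red lug lies over the form's plywood base. Turn the lock only with the driver, do not touch the carrier or the form, and leave the driver standing upright in the slot.

Things in the scene. Friction and masses are not known exactly. Their poses are not given: they have to be found in the camera images.
- flat_driver: Yellow driver, 103 mm tall, 140 g, upright in either well of a wooden stand (30 mm high, wells 110 mm apart; the blue one in the other well is a nut driver that does not fit). Origin: middle of the blade's lower edge, z up, x along the blade's width. Blade 26 (x) x 4 mm, 16 long; collar 44 mm across at z = 16-22 mm; flat-sided handle 34 (x) x 24 mm (y) at z = 22-102. Grip it across y.
- slot (a point): Slot's mouth, on the turning axis, at the top face of the aluminium lock head (60 x 56 mm), 48 mm above the table. z up, x along the slot toward the red lug; turns with the head. Slot 40 mm long, 10 wide, 20 deep; its upper 8 mm flare to 22 wide. With the collar on the head, the driver's origin is 16 mm below this point. In the slot the blade has about 13 degrees of free turn either way.
- lock (a joint): Angle of the lock head and red lug: 0 = fully open; grows clockwise seen from above, to a hard stop at 1.2 rad, where the lug points straight over the form's base. Starts between 0 and 0.2. It stays where it is left; turning it takes about 0.12 N m.
- carrier: Fixed plywood board 322 x 370 x 12 mm with the lock near a corner and the grey-white form fixed beyond it (form's top 130 mm above the table, its dome 95 mm or more from the lock's axis). Origin: on the table under the lock's axis; x: the lug's locked direction. The red lug reaches 85 mm from the axis, 26 to 34 mm above the table.
Things that resemble listed ones, but are neither listed nor needed, are in the scene too. What is meant by the flat_driver is not pink or white, and is the smaller of those in its own colour.

How it is judged:
On the way, in this order (a step that is already met when the one before it is completed fails the run):
1. the driver's blade is in the slot, collar on the head, while the lock is still open (under 0.6 rad) (horizontal distance between flat_driver and slot below 0.012 m and z of flat_driver in the frame of slot below -0.01 m and value of joint lock below 0.6 rad), for 0.1 s.
2. the lock is turned past 1.0 rad with the blade in the slot (horizontal distance between flat_driver and slot below 0.014 m and z of flat_driver in the frame of slot below -0.008 m and value of joint lock above 1 rad), for 0.1 s.
At the end, for the whole second after the job is handed in: The lock stands past 1.0 rad of its 1.2 (lug over the form's base, within 0.2 rad of the stop), and the yellow driver, released and at rest, stands in the slot: tip within 12 mm of the axis and at least 10 mm below the head's top, upright within 10 degrees (value of joint lock above 1 rad and horizontal distance between flat_driver and slot below 0.012 m and z of flat_driver in the frame of slot below -0.01 m and angle between flat_driver's own z axis and vertical below 0.17 rad and linear speed of flat_driver below 0.02 m/s); the robot touches nothing.
It fails at once if the gripper's fingers push on the lock, the carrier or the form with more than 3 N (contact force between the fingers and carrier above 3 N).
It fails at once if the arm pushes on the lock, the carrier or the form with more than 3 N (contact force between the arm and carrier above 3 N).
It also fails if it takes over 40 s, if anything falls off the work surface, if the arm or the gripper's body presses on something with over 40 N, if the wrist force passes 120 N, or if a joint passes its speed limit or range.

## Working session

There is one attempt and no reset: what is moved stays moved. The work goes in short steps, Python scripts to look and compute and a shell command to move; the robot and the scene stay as the last step left them, time stands still between calls to the robot, and variables do not carry over. Pictures are saved under pics/ and viewed, at most 14 in all, crops included, and the job is handed in when it is done.

```bash
mkdir -p pics; ls
python3 - <<'E'
from cell import *
import cv2,numpy as np
for n in("scene","top"):
    cv2.imwrite(f"pics/{n}0.png",get_image(n)[:,:,::-1]); p=camera_params(n)
    print(n,p)
print(observe())
E
```

```text
pics
scene {'intrinsics': array([[379.52090163,   0.        , 322.00318563],
       [  0.        , 379.52090163, 196.95049017],
       [  0.        ,   0.        ,   1.        ]]), 'dist': array([-0.04831188,  0.        ,  0.        ,  0.        ,  0.        ]), 'eye': array([0.07666989, 0.52991491, 0.52080033]), 'rotation': array([-0.72020497,  2.41343758, -1.39167168])}
top {'intrinsics': array([[412.18824906,   0.        , 321.8816322 ],
       [  0.        , 412.18824906, 206.66016261],
       [  0.        ,   0.        ,   1.        ]]), 'dist': array([-0.0459296,  0.       ,  0.       ,  0.       ,  0.       ]), 'eye': array([ 0.28984042, -0.09501095,  1.05746913]), 'rotation': array([-2.11881531,  2.1381474 , -0.20349789])}
{'clock': 0.1, 'joints': array([ 1.11643887,  0.43515458,  0.02498388,  1.57397333, -0.01158335,
        1.13401008, -0.0750807 ]), 'dq': array([-0.00079269, -0.00100407,  0.00133226, -0.00268067, -0.00075627,
        0.00030474,  0.00141669]), 'joint_efforts': array([ 3.82625149e-03, -6.69130683e+01,  9.88336243e-01, -3.15146649e+01,
       -6.05568616e-02,  3.75483383e-02,  3.65514074e-05]), 'position': array([ 0.21511407, -0.58630266,  0.20093549]), 'ee_rot': array([-3.09181707e+00, -5.49379140e-01,  6.09909143e-04]), 'force': array([-0.34054387, -0.63537627,  0.63612235]), 'ft_torque': array([-0.03985072,  0.00837311, -0.02045805]), 'gripper_force': 0.0, 'width': 0.9995872277041917}
```

View pics/top0.png

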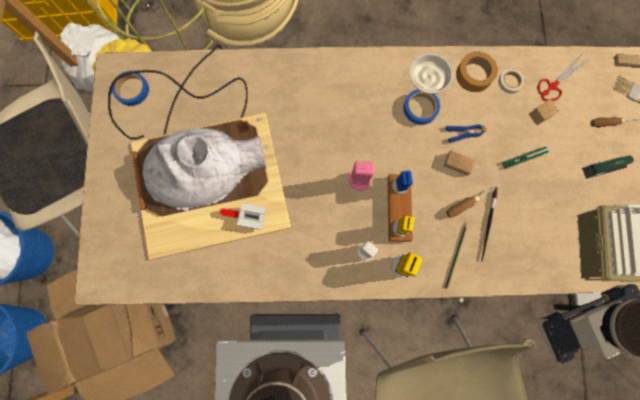

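View pics/scene0.png

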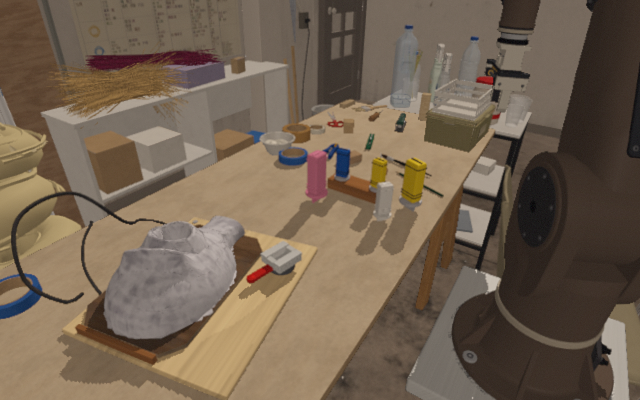

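```bash
cat > h.py <<'E'
import cv2,numpy as np
from cell import *
from scipy.spatial.transform import Rotation as R
def ray(n,uv):
    p=camera_params(n); q=cv2.undistortPoints(np.array([[uv]],float),p['intrinsics'],p['dist'])[0,0]
    return p['eye'],R.from_rotvec(p['rotation']).as_matrix()@np.r_[q,1]
def onz(n,uv,z):
    e,d=ray(n,uv); return e+d*(z-e[2])/d[2]
def tri(a,b):
    (e,d),(f,g)=ray("top",a),ray("scene",b)
    s=np.linalg.lstsq(np.c_[d,-g],f-e,rcond=None)[0]
    return (e+d*s[0]+f+g*s[1])/2,np.linalg.norm(e+d*s[0]-f-g*s[1])
def proj(n,P):
    p=camera_params(n);M=R.from_rotvec(p['rotation']).inv()
    return cv2.projectPoints(np.atleast_2d(P).astype(float),M.as_rotvec(),M.apply(-p['eye']),p['intrinsics'],p['dist'])[0][:,0]
def crop(n,x,y,w,h,k,name):
    im=get_image(n)[:,:,::-1]
    return cv2.resize(im[y:y+h,x:x+w],None,fx=k,fy=k,interpolation=cv2.INTER_CUBIC)
E
python3 - <<'E'
from h import *
a=crop("top",205,190,80,50,5,'');b=crop("top",370,165,80,120,5,'')
c=crop("scene",235,230,80,60,5,'');d=crop("scene",320,140,120,80,4,'')
o=np.zeros((600,800,3),np.uint8)
for i,(im,y,x) in enumerate([(a[:250],0,0),(c[:300],270,0),(b[:600],0,400)]):
    h,w=im.shape[:2];o[y:y+h,x:x+w]=im
cv2.imwrite("pics/c1.png",o);cv2.imwrite("pics/c2.png",d)
E
```

```text
(no output)
```

View pics/c1.png

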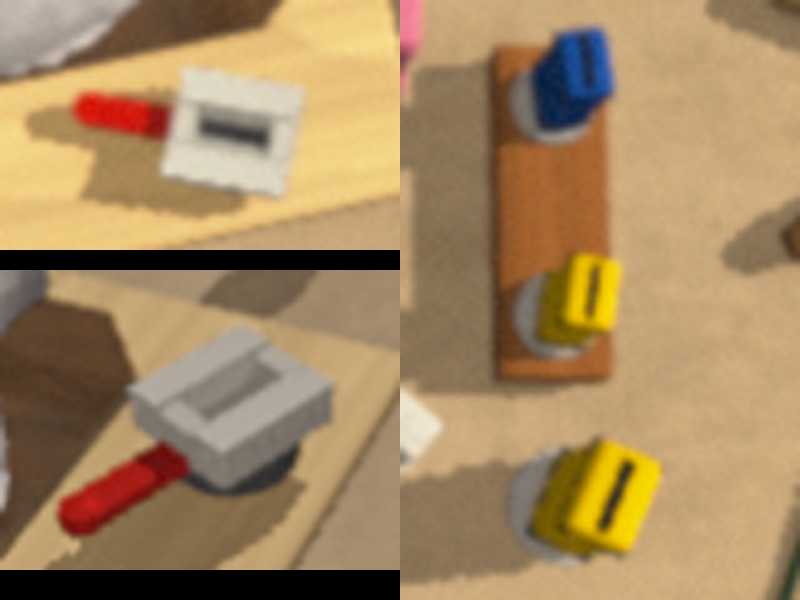

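View pics/c2.png

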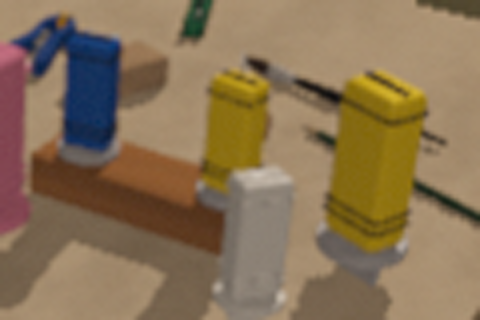

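Run:
```python
from h import *
def P(pts,ox,oy,z,cx=0): return np.array([onz("top",((x-cx)/5+ox-.4,y/5+oy-.4),z) for x,y in pts])
for nm,pts,ox,oy,z,cx in [("slot",[(200,120),(270,130),(268,148),(200,138)],205,190,.035,0),("head",[(183,68),(302,87),(282,194),(163,178)],205,190,.048,0),
  ("drv",[(572,253),(622,260),(613,333),(563,325)],370,165,.116,400),("stand",[(497,47),(605,47),(610,378),(497,380)],370,165,.03,400),
  ("lug",[(80,108),(165,122)],205,190,.034,0),("big",[(605,440),(660,470),(625,555),(570,525)],370,165,.13,400)]:
    q=P(pts,ox,oy,z,cx); e=np.diff(np.r_[q,q[:1]],axis=0)[:,:2]
    print(nm,q.mean(0).round(4),np.linalg.norm(e,axis=1).round(4),np.degrees(np.arctan2(e[:,1],e[:,0])).round(1))
# triangulate driver top: top mid & scene top
print(tri((192.5/5+370-.4,293/5+165-.4),(240/4+320-.4,83/4+140-.4)))
print(tri((232/5+205-.4,132/5+190-.4),(230/5+235-.4,(392-270)/5+230-.4)))
im=get_image("top")
hs=cv2.cvtColor(im,cv2.COLOR_RGB2HSV)
m=cv2.inRange(hs,(22,150,170),(35,255,255))[165:285,370:450]
for c in cv2.findContours(m,0,2)[0]:
    if cv2.contourArea(c)>30: print(cv2.minAreaRect(c))
o=observe();print(R.from_rotvec(o['ee_rot']).as_matrix().round(3))
```

```text
slot [0.4562 0.0738 0.035 ] [0.0358 0.0092 0.0347 0.0092] [-98.7 174.8  81.1   1.4]
head [0.4553 0.0727 0.048 ] [0.0605 0.0544 0.0597 0.056 ] [-99.7 170.4  81.9  -8.7]
drv [ 0.4241 -0.3018  0.116 ] [0.0234 0.0345 0.0233 0.0341] [-98.6 170.2  80.3  -9.6]
stand [ 0.4787 -0.3022  0.03  ] [0.056  0.1714 0.0569 0.1722] [-90.4 178.   90.4  -2.3]
lug [0.4665 0.1308 0.034 ] [0.0439 0.0439] [-99.9  80.1]
big [ 0.3294 -0.3046  0.13  ] [0.0279 0.0415 0.0276 0.0416] [-119.5  154.8   60.6  -24.9]
(array([ 0.42434784, -0.30273017,  0.11186666]), np.float64(0.00030783204911846756))
(array([0.45545336, 0.07342589, 0.04371758]), np.float64(0.000696902434673687))
((42.775856018066406, 98.81034851074219), (13.184368133544922, 19.498010635375977), 21.801406860351562)
((38.27999496459961, 58.03999710083008), (9.616652488708496, 13.859292984008789), 8.13010311126709)
[[ 0.939  0.345 -0.   ]
 [ 0.345 -0.939  0.   ]
 [-0.    -0.    -1.   ]]
```

```bash
python3 -m pendant '[0.0368,-0.0243,0,0,0,0,0.09,0.0368,-0.0243,0,0,0,0,0.09,0.0368,-0.0243,0,0,0,0,0.09,0.0368,-0.0243,0,0,0,0,0.09,0.0368,-0.0243,0,0,0,0,0.09,0.0368,-0.0243,0,0,0,0,0.09,0.0368,-0.0243,0,0,0,0,0.09,0.0368,-0.0243,0,0,0,0,0.09]' 50
python3 -m pendant '[0,0,0,0,0,0.13,0.09,0,0,0,0,0,0.13,0.09,0,0,0,0,0,0.13,0.09,0,0,0,0,0,0.13,0.09,0,0,0,0,0,0,0.09]'
cat >> h.py <<'E'
def togo(x,y,z,yaw):
    o=observe();M=R.from_rotvec(o['ee_rot']).as_matrix()
    y0=np.degrees(np.arctan2(M[1,0],M[0,0]))
    print("t",o['clock'],"pos",o['position'].round(4),"yaw",y0.round(1),"tilt",np.degrees(np.arccos(-M[2,2])).round(2),"j",o['joints'].round(2))
    print("tool shift",(M.T@(np.array([x,y,z])-o['position'])).round(4),"rz",np.radians(y0-yaw).round(3),"F",o['force'].round(1),"T",o['ft_torque'].round(2),"w",o['width'].round(3),o['gripper_force'])
E
python3 -c "from h import *;togo(.424,-.302,.091,-9.7)"
```

```text
clock: 1.35
position: [0.4255, -0.3017, 0.2018]
ee_rot: [3.093, 0.549, 0.0]
force: [0.1, -0.8, -0.2]
width: 0.981
gripper_force: 0.0
clock: 1.98
position: [0.4248, -0.3028, 0.2017]
ee_rot: [3.13, -0.263, 0.0]
force: [0.6, -1.0, -0.4]
width: 0.98
gripper_force: 0.0
t 1.975 pos [ 0.4248 -0.3028  0.2017] yaw -9.6 tilt 0.01 j [ 0.54  0.27 -0.03  1.82  0.01  1.05 -1.23]Traceback (most recent call last):
  File "<string>", line 1, in <module>
    from h import *;togo(.424,-.302,.091,-9.7)
                    ~~~~^^^^^^^^^^^^^^^^^^^^^^
  File "h.py", line 23, in togo
    print("tool shift",(M.T@(np.array([x,y,z])-o['position'])).round(4),"rz",np.radians(y0-yaw).round(3),"F",o['force'].round(1),"T",o['ft_torque'].round(2),"w",o['width'].round(3),o['gripper_force'])
                                                                                                                                                                 ^^^^^^^^^^^^^^^^
AttributeError: 'float' object has no attribute 'round'
```

```bash
sed -i "s/o\['width'\].round(3)/round(o['width'],3)/" h.py
python3 -m pendant '[0,0,0.0275,0,0,0,0.09,0,0,0.0275,0,0,0,0.09,0,0,0.0275,0,0,0,0.09,0,0,0.0275,0,0,0,0.09,0,0,0,0,0,0,0.09,0,0,0,0,0,0,0.015,0,0,0,0,0,0,0.015,0,0,0,0,0,0,0.015,0,0,0,0,0,0,0.015,0,0,0,0,0,0,0.015]' 50
python3 -m pendant '[0,0,0,0,0,0,0.015,0,0,0,0,0,0,0.015]'
python3 - <<'E'
from h import *
togo(.424,-.302,.211,-9.7)
a=crop("top",350,150,110,130,4,'');b=crop("scene",330,110,85,110,4,'')
o=np.zeros((520,790,3),np.uint8);o[:520,:440]=a;o[:440,445:785]=b
cv2.imwrite("pics/g1.png",o)
E
```

```text
clock: 3.22
position: [0.4248, -0.3029, 0.0918]
ee_rot: [3.13, -0.264, 0.0]
force: [1.0, 0.0, -0.3]
width: 0.483
gripper_force: 0.0
clock: 3.48
position: [0.4247, -0.3028, 0.0916]
ee_rot: [-3.13, 0.264, 0.0]
force: [0.9, -0.1, -0.5]
width: 0.27
gripper_force: 0.0
t 3.475 pos [ 0.4247 -0.3028  0.0916] yaw -9.6 tilt 0.01 j [ 0.54  0.39 -0.03  1.95  0.02  0.8  -1.24]
tool shift [-0.0009 -0.0007 -0.1194] rz 0.001 F [ 0.9 -0.1 -0.5] T [0.08 0.06 0.01] w 0.27 0.0
```

View pics/g1.png

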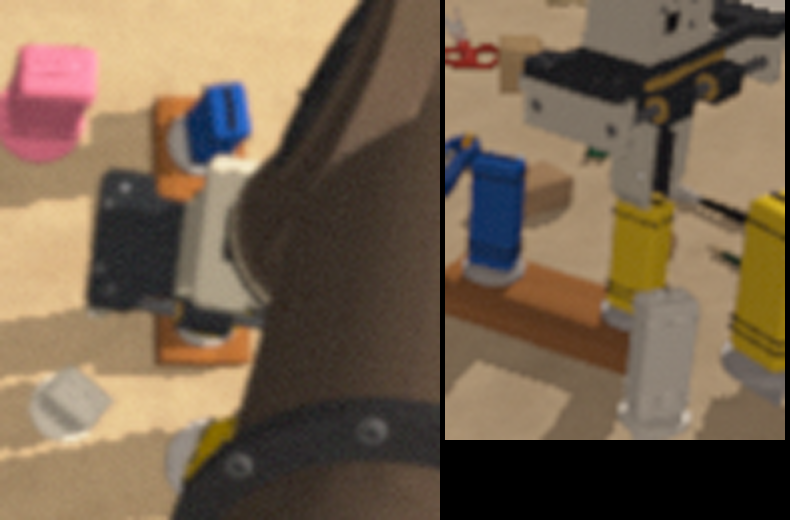

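The fingers straddle the top of the small yellow handle (scene crop ~(640,200)), with the blue and white drivers clear. I'll finish closing next.

```bash
python3 -m pendant '[0,0,0,0,0,0,0.01,0,0,0,0,0,0,0.01,0,0,0,0,0,0,0.01]' 50
python3 -m pendant '[0,0,-0.02,0,0,0,0.01,0,0,-0.03,0,0,0,0.01,0,0,-0.03,0,0,0,0.01,0,0,-0.03,0,0,0,0.01,0,0,-0.03,0,0,0,0.01,0,0,0,0,0,0,0.01]'
python3 -c "from h import *;togo(.4555,.073,.231,81)"
```

```text
clock: 3.95
position: [0.4247, -0.3028, 0.0916]
ee_rot: [3.13, -0.264, -0.0]
force: [0.1, -0.2, 0.4]
width: 0.109
gripper_force: 0.0
clock: 4.7
position: [0.426, -0.3036, 0.2339]
ee_rot: [3.129, -0.264, 0.006]
force: [0.3, 0.3, -0.4]
width: 0.109
gripper_force: 0.0
t 4.7 pos [ 0.426  -0.3036  0.2339] yaw -9.6 tilt 0.26 j [ 0.54  0.24 -0.03  1.77  0.01  1.12 -1.23]
tool shift [-0.034  -0.3762  0.0022] rz -1.582 F [ 0.3  0.3 -0.4] T [ 0.05  0.   -0.05] w 0.109 0.0
```

Run:
```python
from h import *
a=crop("top",350,150,110,130,4,'');b=crop("scene",330,80,85,130,4,'')
o=np.zeros((520,790,3),np.uint8);o[:520,:440]=a;o[:520,445:785]=b
cv2.imwrite("pics/g2.png",o)
```

```text
(no output)
```

View pics/g2.png

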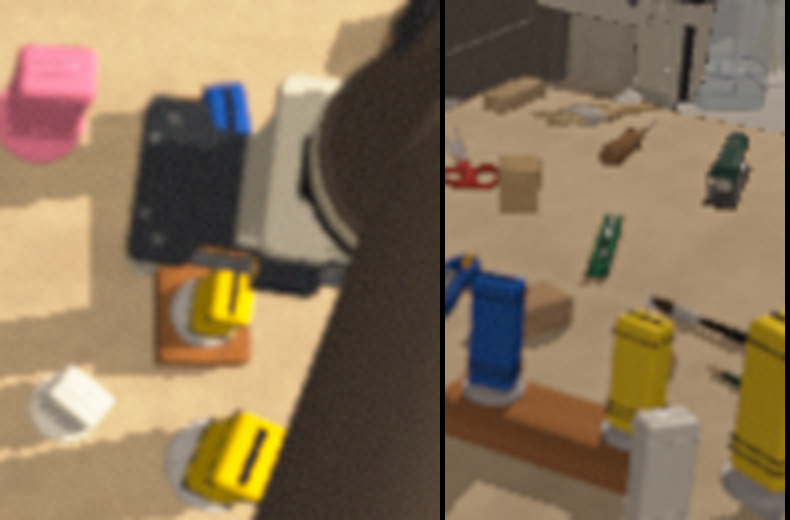

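Run:
```python
from h import *
for P in ([.4247,-.3028,.0806],[.424,-.302,.116],[.424,-.302,.03]):
  for n,o in(("top",(350,150)),("scene",(330,110))): print(P,n,proj(n,np.array(P)),(proj(n,np.array(P))-o)*4)
# corresponding driver top corners in fresh views
for n in("top","scene"):
    hs=cv2.cvtColor(get_image(n),cv2.COLOR_RGB2HSV)
    m=cv2.inRange(hs,(20,150,60),(35,255,255))
    for c in cv2.findContours(m,0,2)[0]:
        if cv2.contourArea(c)>80 : print(n,cv2.boundingRect(c),cv2.contourArea(c))
```

```text
[0.4247, -0.3028, 0.0806] top [[405.38791006 224.97897552]] [[221.55164023 299.91590209]]
[0.4247, -0.3028, 0.0806] scene [[378.29982069 171.18791602]] [[193.19928277 244.75166408]]
[0.424, -0.302, 0.116] top [[408.1975337  223.15781769]] [[232.7901348  292.63127075]]
[0.424, -0.302, 0.116] scene [[379.69426803 159.00576021]] [[198.77707211 196.02304084]]
[0.424, -0.302, 0.03] top [[400.96100643 228.0466349 ]] [[203.84402571 312.18653959]]
[0.424, -0.302, 0.03] scene [[376.64686024 188.29797657]] [[186.58744098 313.19190627]]
top (396, 253, 26, 23) 377.5
top (398, 218, 16, 16) 183.0
top (99, 38, 52, 15) 425.5
top (2, 9, 32, 32) 377.5
top (91, 0, 27, 26) 321.0
top (21, 0, 93, 37) 1607.5
scene (402, 158, 25, 45) 781.5
scene (371, 158, 17, 30) 318.0
```

Run:
```python
from h import *
o=observe();print(o['position'])
t=o['position']-[0,0,.011]
im=[]
for n in("top","scene"):
    q=proj(n,t)[0];print(n,q)
    x,y=(int(q[0])-50,max(0,int(q[1])-70))
    print(x,y); c=crop(n,x,y,98,140,4,'');u=((q-[x,y]+.4)*4).astype(int);cv2.drawMarker(c,u.tolist(),(255,0,255),0,12,1);im.append(c)
cv2.imwrite("pics/g3.png",np.hstack(im))
```

```text
[ 0.42418178 -0.30248942  0.23064893]
top [419.04858291 215.8882281 ]
369 145
scene [383.7040307  120.07567108]
333 50
```

View pics/g3.png

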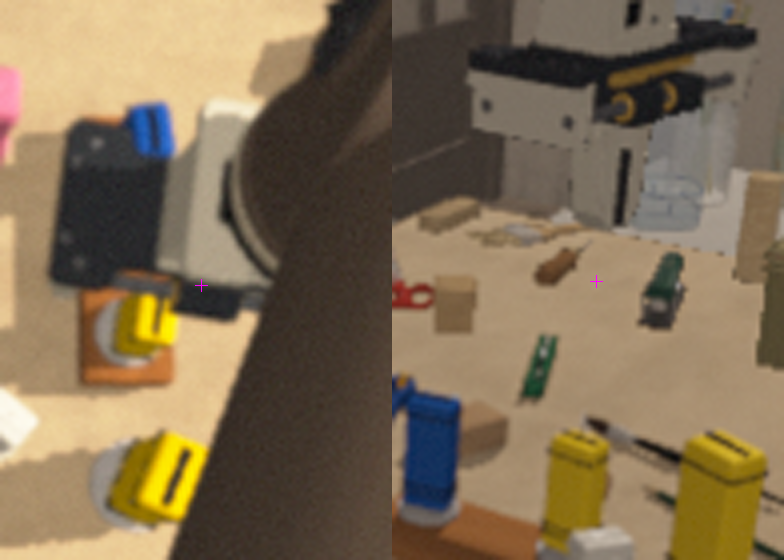

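The fingers closed above the driver. In the scene view the fingertips appear about 30–40 mm higher than the reported TCP implies. I'll go down again, deeper, to a height that is safe whichever is right.

```bash
python3 -m pendant '[0,0,0.0,0,0,0,0.09,0,0,0.0,0,0,0,0.09,0,0,0.0205,0,0,0,0.09,0,0,0.0205,0,0,0,0.09,0,0,0.0205,0,0,0,0.09,0,0,0.0205,0,0,0,0.09,0,0,0.0205,0,0,0,0.09,0,0,0.0205,0,0,0,0.09,0,0,0.0205,0,0,0,0.09,0,0,0.0205,0,0,0,0.09]' 50
python3 -m pendant '[0,0,0,0,0,0,0.01,0,0,0,0,0,0,0.01,0,0,0,0,0,0,0.01,0,0,0,0,0,0,0.01,0,0,0,0,0,0,0.01,0,0,0,0,0,0,0.01,0,0,0,0,0,0,0.01,0,0,0,0,0,0,0.01,0,0,0,0,0,0,0.01]'
python3 - <<'E'
from h import *
togo(.424,-.302,.23,-9.7)
a=crop("scene",320,80,110,130,5,'');cv2.imwrite("pics/g4.png",a[:600])
E
```

```text
clock: 6.25
position: [0.4248, -0.3029, 0.0669]
ee_rot: [3.13, -0.264, 0.0]
force: [0.7, 0.4, 0.3]
width: 0.98
gripper_force: 0.0
clock: 7.38
position: [0.4247, -0.3028, 0.0676]
ee_rot: [3.13, -0.264, -0.0]
force: [0.2, -0.8, -0.7]
width: 0.256
gripper_force: 49.8
t 7.375 pos [ 0.4247 -0.3028  0.0676] yaw -9.6 tilt 0.0 j [ 0.54  0.43 -0.03  1.97  0.02  0.74 -1.24]
tool shift [-0.0009 -0.0007 -0.1624] rz 0.001 F [ 0.2 -0.8 -0.7] T [-0.05  0.02 -0.05] w 0.256 49.81530547142029
```

View pics/g4.png

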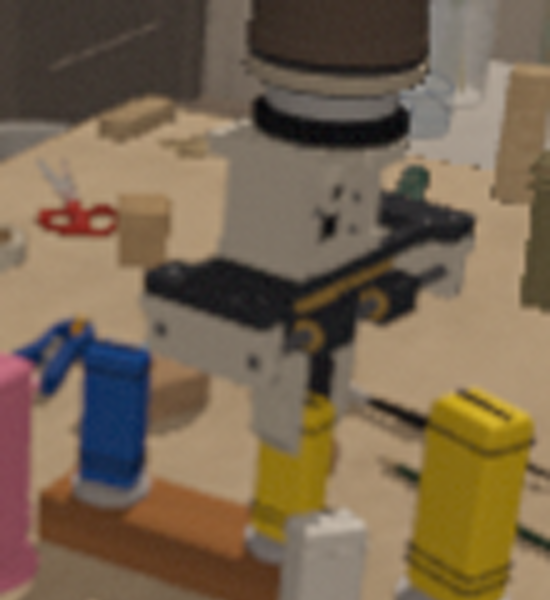

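Gripped: opening 23.5 mm with 50 N, and the fingers overlap the top ~25 mm of the yellow handle at crop (290,430). Lifting.

```bash
python3 -m pendant '[0,0,-0.01,0,0,0,0.01,0,0,-0.02,0,0,0,0.01,0,0,-0.025,0,0,0,0.01,0,0,-0.025,0,0,0,0.01,0,0,-0.025,0,0,0,0.01,0,0,-0.02,0,0,0,0.01,0,0,-0.01,0,0,0,0.01,0,0,0,0,0,0,0.01]'
python3 -c "from h import *;togo(.456,.0725,.203,81)"
```

```text
clock: 8.43
position: [0.425, -0.3029, 0.2032]
ee_rot: [3.13, -0.264, 0.001]
force: [0.6, 0.3, -2.2]
width: 0.259
gripper_force: 49.8
t 8.425 pos [ 0.425  -0.3029  0.2032] yaw -9.6 tilt 0.06 j [ 0.54  0.27 -0.03  1.82  0.01  1.05 -1.23]
tool shift [-0.0323 -0.3753 -0.    ] rz -1.582 F [ 0.6  0.3 -2.2] T [ 0.   -0.    0.02] w 0.259 49.812331795692444
```

```bash
python3 -m pendant '[-0.0032,-0.0375,0,0,0,0,0.01,-0.0032,-0.0375,0,0,0,0,0.01,-0.0032,-0.0375,0,0,0,0,0.01,-0.0032,-0.0375,0,0,0,0,0.01,-0.0032,-0.0375,0,0,0,0,0.01,-0.0032,-0.0375,0,0,0,0,0.01,-0.0032,-0.0375,0,0,0,0,0.01,-0.0032,-0.0375,0,0,0,0,0.01,-0.0032,-0.0375,0,0,0,0,0.01,-0.0032,-0.0375,0,0,0,0,0.01]'
python3 -m pendant '[0,0,0,0,0,-0.158,0.01,0,0,0,0,0,-0.158,0.01,0,0,0,0,0,-0.158,0.01,0,0,0,0,0,-0.158,0.01,0,0,0,0,0,-0.158,0.01,0,0,0,0,0,-0.158,0.01,0,0,0,0,0,-0.158,0.01,0,0,0,0,0,-0.158,0.01,0,0,0,0,0,-0.158,0.01,0,0,0,0,0,-0.158,0.01]'
python3 -m pendant '[0,0,0,0,0,0,0.01]'
python3 - <<'E'
from h import *
togo(.4567,.0717,.14,81)
a=crop("scene",200,130,160,150,4,'');cv2.imwrite("pics/s1.png",a[:600])
E
```

```text
clock: 9.68
position: [0.4554, 0.0732, 0.2017]
ee_rot: [3.13, -0.264, -0.002]
force: [-0.1, 0.3, -1.5]
width: 0.257
gripper_force: 49.8
clock: 10.92
position: [0.4553, 0.0721, 0.2017]
ee_rot: [-2.385, -2.044, 0.002]
force: [-0.8, -0.2, -2.0]
width: 0.257
gripper_force: 49.8
clock: 11.05
position: [0.4554, 0.072, 0.2018]
ee_rot: [-2.391, -2.036, 0.002]
force: [0.5, -0.1, -1.0]
width: 0.257
gripper_force: 49.8
t 11.05 pos [0.4554 0.072  0.2018] yaw 80.8 tilt 0.09 j [ 0.17  0.22 -0.52  1.92  0.12  1.04 -0.56]
tool shift [-0.0001  0.0014  0.0618] rz -0.003 F [ 0.5 -0.1 -1. ] T [-0.03 -0.07  0.05] w 0.257 49.811115860939026
```

View pics/s1.png

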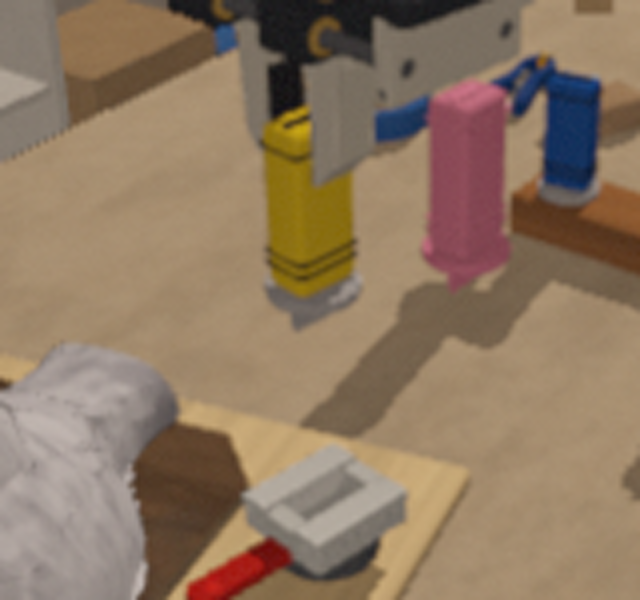

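Driver held upright above the lock; blade's near lower corner at about crop (295,328), slot centre near (330,497). Checking against projection.

Run:
```python
from h import *
c,s=np.cos(np.radians(81)),np.sin(np.radians(81))
for z in (.144,.148,.152):
  for k in(.013,-.013): print(z,k,(proj("scene",np.array([.4554+k*c,.072+k*s,z]))-[200,130]+.4)*4)
# collar bottom ellipse centre and handle top, slot mouth
print("collar",(proj("scene",np.array([.4554,.072,.17]))-[200,130])*4,"htop",(proj("scene",np.array([.4554,.072,.25]))-[200,130])*4)
print("slot",(proj("scene",np.array([.4555,.073,.048]))-[200,130])*4)
```

```text
0.144 0.013 [[296.15784303 335.99095091]]
0.144 -0.013 [[337.7625585  313.93080687]]
0.148 0.013 [[295.75346288 328.58351425]]
0.148 -0.013 [[337.48873326 306.6348496 ]]
0.152 0.013 [[295.3471391  321.13204414]]
0.152 -0.013 [[337.21367083 299.29669056]]
collar [[313.38421608 274.66544451]] htop [[306.10677353 112.89895778]]
slot [[321.84198716 488.53079901]]
```

```bash
python3 - <<'E'
from h import *
print(onz("scene",(200+327/4-.4,130+496/4-.4),.048))
togo(.4555,.0745,.086,81)
E
python3 -m pendant '[0.002,0.0,0.03,0,0,0,0.01,0,0,0.03,0,0,0,0.01,0,0,0.02,0,0,0,0.01,0,0,0,0,0,0,0.01]'
python3 - <<'E'
from h import *
togo(.4555,.0745,.0855,81)
a=crop("scene",230,170,110,110,5,'');cv2.imwrite("pics/s2.png",a)
E
```

```text
[0.45124588 0.0756313  0.048     ]
t 11.1 pos [0.4555 0.072  0.2019] yaw 80.7 tilt 0.08 j [ 0.17  0.22 -0.52  1.92  0.12  1.04 -0.57]
tool shift [ 0.0025 -0.0003  0.1159] rz -0.006 F [ 0.3  0.2 -1.4] T [-0.03 -0.18  0.  ] w 0.257 49.81193125247955
clock: 11.6
position: [0.455, 0.0739, 0.1213]
ee_rot: [-2.392, -2.034, 0.005]
force: [-0.9, -0.4, -1.4]
width: 0.26
gripper_force: 49.8
t 11.6 pos [0.455  0.0739 0.1213] yaw 80.7 tilt 0.2 j [ 0.13  0.32 -0.5   2.03  0.2   0.85 -0.64]
tool shift [0.0007 0.0005 0.0358] rz -0.005 F [-0.9 -0.4 -1.4] T [-0.07 -0.05 -0.  ] w 0.26 49.81241583824158
```

View pics/s2.png

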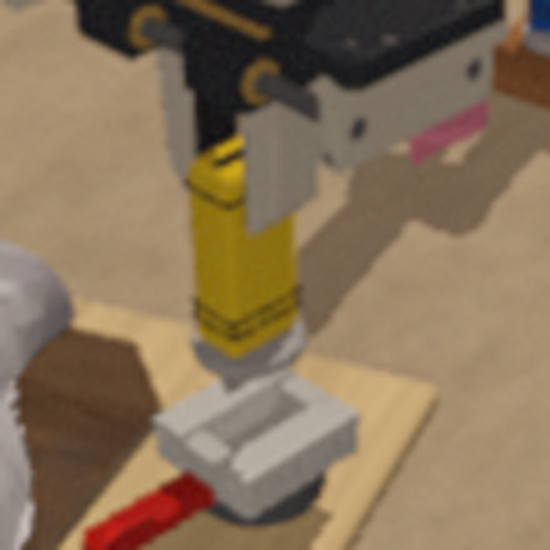

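Blade at ~(250,380) sits just above the slot (~(258,423)), aligned with it within 2 mm. Descending.

```bash
python3 -m pendant '[0.001,-0.001,0.008,0,0,0,0.01,0,0,0.008,0,0,0,0.01,0,0,0.007,0,0,0,0.01,0,0,0,0,0,0,0.01]'
python3 -c "from h import *;togo(.4535,.0745,.0855,81)"
```

```text
clock: 12.15
position: [0.4551, 0.0753, 0.0991]
ee_rot: [-2.391, -2.038, 0.001]
force: [0.8, -0.5, -2.0]
width: 0.258
gripper_force: 49.8
t 12.15 pos [0.4551 0.0753 0.0991] yaw 80.9 tilt 0.06 j [ 0.12  0.35 -0.49  2.05  0.23  0.8  -0.67]
tool shift [-0.001  -0.0014  0.0136] rz -0.002 F [ 0.8 -0.5 -2. ] T [-0.05 -0.03 -0.05] w 0.258 49.812480211257935
```

```bash
python3 -m pendant '[0,-0.001,0.005,0,0,0,0.01,0,0,0.005,0,0,0,0.01,0,0,0,0,0,0,0.01]'
python3 -m pendant '[0,0,0.0025,0,0,0,0.01,0,0,0,0,0,0,0.01]'
python3 -c "from h import *;togo(.4535,.0745,.0855,81)"
```

```text
clock: 12.52
position: [0.4542, 0.0754, 0.0892]
ee_rot: [-2.391, -2.038, 0.001]
force: [-0.5, 0.1, -2.2]
width: 0.255
gripper_force: 49.8
clock: 12.78
position: [0.4545, 0.0755, 0.087]
ee_rot: [-2.391, -2.038, 0.0]
force: [-0.5, -0.3, -2.2]
width: 0.258
gripper_force: 49.8
t 12.775 pos [0.4545 0.0755 0.087 ] yaw 80.9 tilt 0.01 j [ 0.11  0.36 -0.49  2.07  0.24  0.77 -0.69]
tool shift [-0.0012 -0.0008  0.0015] rz -0.002 F [-0.5 -0.3 -2.2] T [ 0.03 -0.05  0.01] w 0.258 49.81231391429901
```

```bash
python3 -m pendant '[0,0,0.001,0,0,0,0.01,0,0,0.001,0,0,0,0.01,0,0,0,0,0,0,0.01]'
python3 - <<'E'
from h import *
togo(.4535,.0745,.0855,81)
a=crop("scene",230,170,110,110,5,'');cv2.imwrite("pics/s3.png",a)
E
```

```text
clock: 13.15
position: [0.4547, 0.0756, 0.0855]
ee_rot: [2.391, 2.038, 0.0]
force: [-1.4, -0.5, 4.3]
width: 0.258
gripper_force: 49.8
t 13.15 pos [0.4547 0.0756 0.0855] yaw 80.9 tilt 0.03 j [ 0.11  0.36 -0.49  2.07  0.24  0.76 -0.69]
tool shift [-0.0013 -0.001  -0.    ] rz -0.002 F [-1.4 -0.5  4.3] T [-0.14  0.32  0.01] w 0.258 49.81567203998566
```

View pics/s3.png

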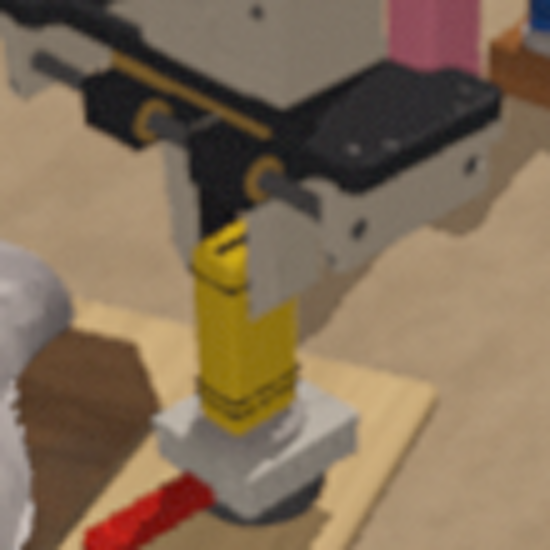

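Collar is seated on the head (~(252,425)), contact force about 6 N. Turning clockwise.

```bash
python3 -m pendant '[0,0,-0.0005,0,0,0.12,0.01,0,0,0,0,0,0.12,0.01,0,0,0,0,0,0.12,0.01,0,0,0,0,0,0.12,0.01,0,0,0,0,0,0.12,0.01,0,0,0,0,0,0,0.01]'
python3 -c "from h import *;togo(.4547,.0756,.0855,12)"
python3 -m pendant '[0,0,0,0,0,0.12,0.01,0,0,0,0,0,0.12,0.01,0,0,0,0,0,0.12,0.01,0,0,0,0,0,0.12,0.01,0,0,0,0,0,0,0.01]'
python3 -c "from h import *;togo(.4547,.0756,.0855,12)"
```

```text
clock: 13.95
position: [0.4561, 0.0749, 0.0858]
ee_rot: [2.886, 1.237, 0.004]
force: [4.8, -2.3, -4.5]
width: 0.254
gripper_force: 49.9
t 13.95 pos [0.4561 0.0749 0.0858] yaw 46.4 tilt 0.16 j [-0.01  0.34 -0.34  2.08  0.17  0.74 -1.21]
tool shift [-0.0005 -0.0015  0.0003] rz 0.6 F [ 4.8 -2.3 -4.5] T [-0.9  -1.41  0.03] w 0.254 49.852309226989746
clock: 14.58
position: [0.4569, 0.0743, 0.086]
ee_rot: [3.098, 0.514, 0.006]
force: [6.4, -4.5, -5.4]
width: 0.253
gripper_force: 49.9
t 14.575 pos [0.4569 0.0743 0.086 ] yaw 18.9 tilt 0.24 j [-0.09  0.33 -0.23  2.08  0.11  0.73 -1.64]
tool shift [-0.0017 -0.002   0.0005] rz 0.12 F [ 6.4 -4.5 -5.4] T [-1.57 -1.94  0.1 ] w 0.253 49.865790009498596
```

```bash
python3 -m pendant '[0.001,0.001,0,0,0,0.07,0.01,0,0,0,0,0,0.07,0.01,0,0,0,0,0,0,0.01]'
python3 -c "from h import *;togo(.4547,.0756,.0855,12)"
python3 - <<'E'
from h import *
im=get_image("scene");hs=cv2.cvtColor(im,cv2.COLOR_RGB2HSV)
m=(cv2.inRange(hs,(0,150,60),(6,255,255))|cv2.inRange(hs,(174,150,60),(180,255,255)))
m[:225]=0;m[300:]=0;m[:,:200]=0;m[:,340:]=0
ys,xs=np.nonzero(m);print(len(xs))
q=np.array([onz("scene",(x,y),.032)[:2] for x,y in zip(xs,ys)])
d=q.mean(0)-[.4545,.0745];print(q.mean(0),np.degrees(np.arctan2(d[1],d[0])),np.linalg.norm(q-[.4545,.0745],axis=1).max())
E
```

```text
clock: 14.95
position: [0.4575, 0.0739, 0.0859]
ee_rot: [3.126, 0.298, 0.005]
force: [4.1, -4.1, -3.2]
width: 0.256
gripper_force: 49.8
t 14.95 pos [0.4575 0.0739 0.0859] yaw 10.9 tilt 0.18 j [-0.12  0.33 -0.2   2.08  0.1   0.73 -1.76]
tool shift [-0.0025 -0.0022  0.0003] rz -0.019 F [ 4.1 -4.1 -3.2] T [-1.18 -1.45  0.09] w 0.256 49.84260857105255
198
[0.5065683  0.10307178] 28.755185992817275 0.08460840741511125
```

```bash
python3 -m pendant '[0,0,0,0,0,0.06,0.01,0,0,0,0,0,0.06,0.01,0,0,0,0,0,0,0.01]'
cat > lug.py <<'E'
from h import *
togo(.4547,.0756,.0855,12)
im=get_image("scene");hs=cv2.cvtColor(im,cv2.COLOR_RGB2HSV)
m=(cv2.inRange(hs,(0,150,60),(6,255,255))|cv2.inRange(hs,(174,150,60),(180,255,255)))
m[:225]=0;m[300:]=0;m[:,:200]=0;m[:,340:]=0
ys,xs=np.nonzero(m);q=np.array([onz("scene",(x,y),.032)[:2] for x,y in zip(xs,ys)])
d=q.mean(0)-[.4545,.0745];print(len(xs),q.mean(0),np.degrees(np.arctan2(d[1],d[0])))
E
python3 lug.py
python3 -m pendant '[0,0,0,0,0,0.06,0.01,0,0,0,0,0,0.04,0.01,0,0,0,0,0,0,0.01]'
python3 lug.py
```

```text
clock: 15.38
position: [0.4577, 0.0737, 0.0859]
ee_rot: [3.139, 0.11, 0.005]
force: [5.9, -4.3, -3.4]
width: 0.26
gripper_force: 49.8
t 15.375 pos [0.4577 0.0737 0.0859] yaw 4.0 tilt 0.19 j [-0.14  0.33 -0.17  2.08  0.08  0.73 -1.86]
tool shift [-0.0028 -0.0021  0.0004] rz -0.139 F [ 5.9 -4.3 -3.4] T [-1.45 -1.53  0.16] w 0.26 49.8421311378479
184 [0.511083   0.09706561] 21.742382392150034
clock: 15.8
position: [0.4578, 0.0735, 0.0859]
ee_rot: [3.14, -0.047, 0.005]
force: [5.7, -4.9, -4.4]
width: 0.258
gripper_force: 49.8
t 15.8 pos [0.4578 0.0735 0.0859] yaw -1.7 tilt 0.2 j [-0.16  0.33 -0.14  2.09  0.07  0.73 -1.95]
tool shift [-0.0031 -0.002   0.0004] rz -0.239 F [ 5.7 -4.9 -4.4] T [-1.57 -1.6   0.12] w 0.258 49.84030902385712
171 [0.51356703 0.09169845] 16.233887053850374
```

```bash
python3 -m pendant '[0,0,0,0,0,0.05,0.01,0,0,0,0,0,0,0.01]'
python3 lug.py
python3 -m pendant '[0,0,0,0,0,0.05,0.01,0,0,0,0,0,0,0.01]'
python3 lug.py
```

```text
clock: 16.1
position: [0.4578, 0.0735, 0.0858]
ee_rot: [3.138, -0.125, 0.005]
force: [6.1, -5.3, -3.3]
width: 0.258
gripper_force: 49.8
t 16.1 pos [0.4578 0.0735 0.0858] yaw -4.6 tilt 0.2 j [-0.17  0.33 -0.13  2.09  0.07  0.73 -2.  ]
tool shift [-0.0032 -0.0019  0.0003] rz -0.289 F [ 6.1 -5.3 -3.3] T [-1.66 -1.61  0.21] w 0.258 49.8395311832428
162 [0.51468982 0.08935015] 13.859337525909257
clock: 16.4
position: [0.4578, 0.0735, 0.0859]
ee_rot: [3.134, -0.202, 0.006]
force: [6.0, -5.1, -4.0]
width: 0.257
gripper_force: 49.9
t 16.4 pos [0.4578 0.0735 0.0859] yaw -7.4 tilt 0.22 j [-0.18  0.33 -0.12  2.09  0.06  0.73 -2.04]
tool shift [-0.0034 -0.0017  0.0004] rz -0.338 F [ 6.  -5.1 -4. ] T [-1.7  -1.73  0.44] w 0.257 49.89934980869293
161 [0.51475041 0.08939774] 13.888589251858797
```

Torque rose and the lug stopped moving (13.9°), so the lock is at its stop. I'll relieve the load, then release.

```bash
python3 -m pendant '[0.001,0.0005,0,0,0,-0.08,0.01,0,0,0,0,0,0,0.01]'
python3 lug.py
```

```text
clock: 16.7
position: [0.4579, 0.0733, 0.0858]
ee_rot: [3.14, -0.077, 0.003]
force: [3.6, -5.3, -0.6]
width: 0.26
gripper_force: 49.8
t 16.7 pos [0.4579 0.0733 0.0858] yaw -2.8 tilt 0.12 j [-0.16  0.33 -0.14  2.09  0.07  0.73 -1.97]
tool shift [-0.0033 -0.0021  0.0003] rz -0.259 F [ 3.6 -5.3 -0.6] T [-1.38 -1.09  0.05] w 0.26 49.84615981578827
164 [0.51475565 0.08945341] 13.937303061100481
```

```bash
python3 -m pendant '[0.0015,0.002,0,0,0,0,0.01,0,0,0,0,0,0,0.01]'
python3 lug.py
```

```text
clock: 17.0
position: [0.4584, 0.0727, 0.0858]
ee_rot: [-3.14, 0.077, -0.001]
force: [1.9, 0.4, -1.0]
width: 0.262
gripper_force: 49.8
t 17.0 pos [0.4584 0.0727 0.0858] yaw -2.8 tilt 0.05 j [-0.16  0.33 -0.14  2.08  0.07  0.73 -1.96]
tool shift [-0.0038 -0.0027  0.0003] rz -0.258 F [ 1.9  0.4 -1. ] T [ 0.13 -0.49  0.05] w 0.262 49.80927586555481
166 [0.5146901  0.08944192] 13.941591239234647
```

```bash
python3 -m pendant '[0,0,0,0,0,0,0.045,0,0,0,0,0,0,0.045,0,0,0,0,0,0,0.045,0,0,0,0,0,0,0.045,0,0,0,0,0,0,0.045]' 10
python3 -m pendant '[0,0,-0.015,0,0,0,0.045,0,0,-0.025,0,0,0,0.045,0,0,-0.03,0,0,0,0.045,0,0,-0.03,0,0,0,0.045,0,0,-0.03,0,0,0,0.045,0,0,0,0,0,0,0.045,0,0,0,0,0,0,0.045]'
python3 lug.py
python3 - <<'E'
from h import *
a=crop("scene",220,130,120,140,4,'');b=crop("top",210,150,80,100,4,'')
o=np.zeros((560,800,3),np.uint8);o[:560,:480]=a;o[:400,480:800]=b
cv2.imwrite("pics/f.png",o)
E
```

```text
clock: 17.68
position: [0.4581, 0.0722, 0.0856]
ee_rot: [3.141, -0.076, -0.0]
force: [0.1, -0.4, -1.3]
width: 0.488
gripper_force: 0.0
clock: 18.55
position: [0.4577, 0.0721, 0.215]
ee_rot: [3.14, -0.076, -0.001]
force: [0.9, 0.1, 0.1]
width: 0.488
gripper_force: 0.0
t 18.55 pos [0.4577 0.0721 0.215 ] yaw -2.8 tilt 0.04 j [-0.15  0.17 -0.15  1.92  0.03  1.06 -1.92]
tool shift [-0.0031 -0.0034  0.1295] rz -0.258 F [0.9 0.1 0.1] T [-0.   -0.    0.03] w 0.488 0.0
164 [0.51457157 0.08949327] 14.01413889274055
```

View pics/f.png

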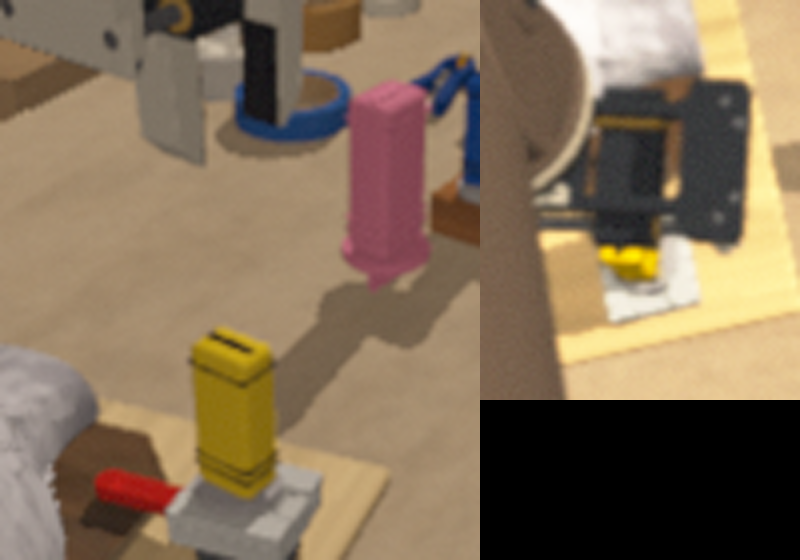

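The driver stands upright with its collar on the head at (240,490), the red lug at (130,490) points over the plywood base, and the gripper is clear.

```bash
python3 -c "from cell import *;print(sign_off())"
```

```text
the job is handed in; nothing more can be done
None
```

I turned the lock clockwise to its stop with the yellow driver, so the red lug lies over the form's base. The driver is released and standing upright in the slot, and I handed the job in about 19 s into the 40 s limit; no verdict came back.

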